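# Close a bead tub and turn its label to the reader

### The job

The bead tub on the turntable has to be booked into stock: first press its raised lid straight down until it is fully home. Then turn the turntable, for instance by pushing its upright post, so that the label holder on the tub squarely faces the window of the reader block, and only then press the button on top of the reader fully down and let go. The tub must end standing upright in the middle of the turntable with its label still facing the reader; never tip it over, and leave everything else on the bench where it is.

Things in the scene. Friction and masses are not known exactly. Their poses are not given: they have to be found in the camera images.
- station: Label-reading station, fixed: turntable on a round black foot (diameter 232), and the reader, a grey block. Origin on the bench under the turntable's axis, z up; +x points from that axis to the reader. The reader's front face is at x = 140; it is 60 deep, 110 wide, its top at height 85.
- turntable_top (a point): Centre of the turntable's top, at height 28, where the tub stands: aluminium disc, diameter 220, with a thin rubber pad, diameter 88, under the tub (disc rim at height 26). It turns either way by a full turn or more, with light friction, and stays where it is left.
- reader_window (a point): Middle of the dark window (64 wide, 30 high) in the reader's front face, looking at the turntable; at station x = 138, height 55. The label must face it.
- post_top (a point): Top centre of the turntable's upright steel post, diameter 22, standing 60 above the disc from height 26 to 86, 94 from the turntable's axis; it goes round with the disc. Push it sideways to turn the disc.
- tub: White round bead tub, loose, standing near the middle of the turntable: diameter 90 (too wide to grasp), wall 42 high, about 0.35 kg, with a clear neck under the lid. Origin at the centre of its underside, z up; its +x axis points out through the label. It turns with the turntable.
- label (a point): Middle of the tub's label: a paper with dark bars in a black holder 46 wide and 30 high that stands out 15 from the tub's wall (the only one on it); 60 from the tub's axis, 21 above its underside.
- lid_top (a point): Centre of the top of the tub's aluminium press-on lid, diameter 92, 14 thick; raised it lies 61 to 64 above the tub's underside, fully home 56.
- lid (a joint): How far the lid has been pressed down, in m: 0 to 0.003 at the start, 0.008 fully home. It takes about 6 N and stays where it is left.
- scan_button_top (a point): Centre of the top of the round grey push button (diameter 30) in a black housing in the middle of the reader's top; pressed straight down, springs back.
- scan_button (a joint): How far the button is pressed, in m: 0 released, 0.006 fully down (about 4 N).
- plain_tub: Bystander: smaller white tub without label holder, diameter 70, 64 high. Origin at the centre of its underside.
- glue: Bystander: glue bottle, diameter 40, 110 high. Origin at the centre of its underside.
- screwdriver: Bystander: screwdriver lying on the bench along its x axis.
- pliers: Bystander: pliers lying on the bench, about 150 long, 14 thick, jaws to +x. Origin near the rivet, on the bench.
- mug: Bystander: white mug, diameter 80, 90 high. Origin at the centre of its underside.
- spray: Bystander: spray can, diameter 60, 170 high. Origin at the centre of its underside.
- bead_tray: Bystander: clear compartment tray, 120 by 180, 30 high. Origin at the centre of its underside.
Things that resemble listed ones, but are neither listed nor needed, are in the scene too. Leave any red look-alike of the tub alone.

How it is judged:
On the way, in this order (a step that is already met when the one before it is completed fails the run):
1. the lid is pressed fully home on the tub, before the label faces the reader (value of joint lid above 0.0062 m), for 0.2 s.
2. the tub, upright and still on the turntable, has its label facing the reader (angle between the x axis of tub and the x axis of station, either way round below 0.22 rad and x of label in the frame of station above 0.02 m and horizontal distance between tub and station below 0.03 m and z of tub in the frame of station between 0.024 and 0.032 m and angle between tub's own z axis and vertical below 0.06 rad and linear speed of tub below 0.02 m/s and angular speed of tub below 0.15 rad/s), for 0.2 s.
3. the reader's button is pressed down while the label faces the reader (angle between the x axis of tub and the x axis of station, either way round below 0.22 rad and x of label in the frame of station above 0.02 m and value of joint scan_button above 0.004 m), for 0.05 s.
At the end, for the whole second after the job is handed in: The lid is home (pressed at least 6.2 of its 8 mm); the tub stands upright (within 0.06 rad) and still on the turntable, within 30 mm of its axis, with its label facing the reader within 0.22 rad; the button is released (all of step 2 and value of joint lid above 0.0062 m and value of joint scan_button below 0.002 m); the robot touches nothing.
It fails at once if the button is pressed while the label does not face the reader (value of joint scan_button above 0.004 m and not (angle between the x axis of tub and the x axis of station, either way round below 0.22 rad and x of label in the frame of station above 0.02 m)).
It fails at once if the tub is tipped by more than 0.35 rad (angle between tub's own z axis and vertical above 0.35 rad).
It fails at once if a bystander is moved by more than 30 mm (distance of any of plain_tub, glue, screwdriver, pliers, mug, spray, bead_tray from where it was at the start of the episode above 0.03 m).
It also fails if it takes over 58 s, if anything falls off the work surface, if the arm or the gripper's body presses on something with over 40 N, if the wrist force passes 120 N, or if a joint passes its speed limit or range.

### The arm

A 6-joint arm with a two-finger parallel gripper is mounted at the origin on the work surface. World frame = base frame: x ahead of the robot, y to its left, z up, the work surface at z = 0. Lengths are in m, angles in rad, forces in N, time in s.
With the tool pointing down it reaches from about 0.25 to 0.8 m from the base axis. Payload 3.9 kg.
Tool frame: the origin (TCP) lies midway between the tips of the shut fingers; the grasp point (between the pads) lies 19 mm behind it (arm.grip_point_offset is the distance from the TCP to the grasp point, in m); z points along the fingers, y is the line along which they close (so a half turn about z gives the same grasp; the last joint's range is limited). The gripper opens to 85 mm and grips with 20 to 120 N. Pads are 22 mm wide; open, the fingers measure 114 mm over their backs; the gripper's body (76 mm by 85 mm) begins 54 mm behind the grasp point. The pads swing forward as they close: fully open they stand 13 mm farther back than shut.
Start: joints at [1.217, 0.26, -0.138, 1.173, 0, 1.571], TCP at [0.182, 0.492, 0.231] pointing down, gripper open.
Joint ranges: [-2.78, 2.78], [-0.83, 1.72], [-1.28, 1.37], [-1.9, 2.12], [-1.57, 1.48], [-3.14, 3.14]. Speed limits (rad/s): [2.57, 2.57, 3.14, 3.14, 3.14, 3.14].

### API

Orientations are given as a unit quaternion [w, x, y, z].
In Python, from cell import arm gives the robot as it stands.
- The arm moves only by the tool step_arm, never from a script. Its argument "plan" is a list of rows, each a list of 7 numbers: the turn, a rotation vector about the tool's x, y, z in rad, then the shift along the tool's x, y, z in cm, then the opening, from -1 (shut) to 1 (fully open). A call has 1 to 5 rows; each row shifts and turns the commanded pose from where the row before left it, along the tool's axes as they then stand; what a row does not reach is not made up. A row lasts 1/12 s, in which the tool goes at most 41.7 mm and 7.16 degrees, less where a joint would pass 70% of its speed; a pose out of reach is approached as far as the arm can. A call is refused whole if a number of a shift passes 4.17 or a number of a turn 0.125, either way. A call with a gripper value outside its range is refused whole. The fingers move at their own pace and stop on an object; "grip_force" is the grip in N (left out, the last holds). Time passes only in rows, so rows that do not move let the fingers close. It gives the time, the measured TCP pose, the force, the opening and the grip force at its end, in the units of the state.
- arm.get_state(): the state, without advancing time (a new reading comes with each control period).
- arm.grab_frame(name): name is "side" or "top" or "wrist"; returns a dict with "image" (420x560x3 uint8, red, green, blue), "z_map" (420x560 float32, m along the optical axis (not along the pixel's ray), 0 where there is no reading), "K" (3x3 intrinsics, pixels), "camera_from_world" (4x4, takes a point from world to camera coordinates). Camera axes: x right, y down, z forward; pixel columns grow to the right and rows downward; lengths in m; the calibration is good to about 2 mm. A picture is of the moment at which its call begins.
- arm.hand_in(): hands the job in; it is judged then, once.
The state is a dict: "clock": time; "joint_pos": joint angles; "dq": joint speeds; "tau": joint torques, N m; "ee_pos": TCP position; "tcp_rot": TCP orientation; "contact_force": force on the tool from outside, world axes, zero at the start; "ft_torque": the same for the moment, N m; "width": opening from 0.0 (shut) to 1.0 (fully open); "grip_force": force on a finger pad.
Only numpy, scipy, OpenCV 4.12 (cv2) and the standard library are available. Lean on these libraries where they do the work, as an engineer would, in place of code of your own. Each camera call takes 0.05 s, during which the arm holds its last target. There are 200 camera calls.

## Working session

There is one attempt and no reset: what is moved stays moved. The work goes in short steps, Python scripts to look and compute and a tool call to move; the robot and the scene stay as the last step left them, time stands still between calls to the robot, and variables do not carry over. Pictures are saved under pics/ and viewed, at most 10 in all, crops included, and the job is handed in when it is done.

Besides the shell and the picture viewer there is one more tool, called after "Request:" as name(argument=value, ...), one argument or row to a line, values as JSON. step_arm: Moves the arm, as the interface text tells. Its arguments: {"type":"object","properties":{"plan":{"type":"array"},"grip_force":{"type":"number"}},"required":["plan"]}

```bash
ls; mkdir -p pics
cat > h.py <<'E'
import numpy as np, cv2, pickle
from cell import arm
def grab(n,tag):
    f=arm.grab_frame(n); pickle.dump(f,open(f'{tag}.pkl','wb'))
    cv2.imwrite(f'pics/{tag}.png',f['image'][:,:,::-1]); return f
def load(tag): return pickle.load(open(f'{tag}.pkl','rb'))
def ray(f,u,v):
    T=np.linalg.inv(f['camera_from_world']); d=T[:3,:3]@np.linalg.inv(f['K'])@[u,v,1.]
    return T[:3,3],d
def onz(f,u,v,z):
    o,d=ray(f,u,v); return o+d*(z-o[2])/d[2]
def dep(f,u,v):
    o,d=ray(f,u,v); return o+d*f['z_map'][int(v),int(u)]
def proj(f,p):
    c=f['camera_from_world']@np.r_[p,1]; q=f['K']@c[:3]; return q[:2]/q[2]
def cloud(f):
    v,u=np.mgrid[:420,:560]; d=np.stack([u,v,np.ones_like(u)],-1)@np.linalg.inv(f['K']).T*f['z_map'][...,None]
    T=np.linalg.inv(f['camera_from_world']); return d@T[:3,:3].T+T[:3,3]
E
python3 - <<'E'
from h import *
a=grab('top','t0')['image'];b=grab('side','s0')['image']
for t in('t0','s0'):
    f=load(t);print(np.linalg.inv(f['camera_from_world']).round(3),f['K'].round(1))
print(arm.get_state())
E
```

```text
pics
[[-1.900e-02 -9.900e-01  1.380e-01  4.040e-01]
 [-1.000e+00  1.900e-02 -1.000e-03 -4.100e-02]
 [-2.000e-03 -1.380e-01 -9.900e-01  1.157e+00]
 [ 0.000e+00  0.000e+00  0.000e+00  1.000e+00]] [[400.4   0.  282.6]
 [  0.  400.4 210.6]
 [  0.    0.    1. ]]
[[ 0.838 -0.342  0.425 -0.099]
 [-0.545 -0.495  0.676 -1.004]
 [-0.021 -0.798 -0.602  0.942]
 [ 0.     0.     0.     1.   ]] [[475.3   0.  280.5]
 [  0.  475.3 203. ]
 [  0.    0.    1. ]]
{'clock': 0.1, 'joint_pos': array([ 1.21700963e+00,  2.60653458e-01, -1.39213614e-01,  1.17270152e+00,
        1.06862055e-05,  1.57080506e+00]), 'dq': array([ 0.00049349, -0.00188092,  0.00383684,  0.00112784, -0.00039938,
       -0.00049123]), 'tau': array([ 5.87834820e-04, -4.06508267e+01,  2.54527527e+01,  1.00627061e-02,
        7.37360074e-05,  1.97633193e-05]), 'ee_pos': array([0.18167713, 0.49192563, 0.23053972]), 'tcp_rot': array([-1.61190397e-04,  1.75976488e-01,  9.84393971e-01, -8.71363569e-04]), 'contact_force': array([ 0.46341156, -0.35610784,  0.43450612]), 'ft_torque': array([0.03875111, 0.00153918, 0.02740875]), 'grip_force': 0.0, 'width': 0.9986457995292062}
```

View pics/t0.png

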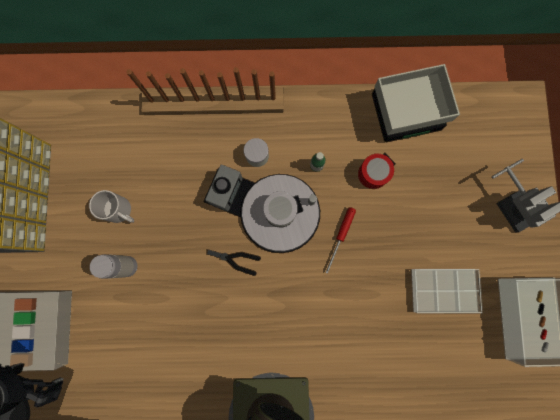

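View pics/s0.png

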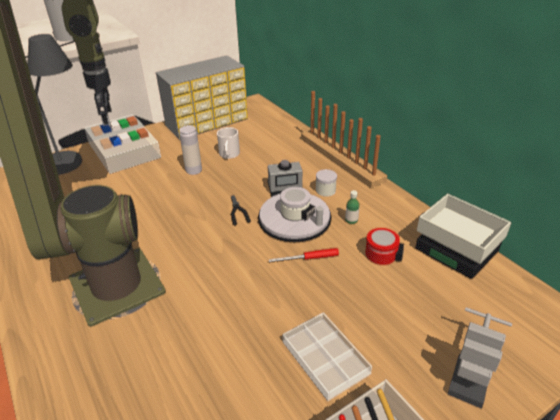

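Top view: the turntable is at about (281,213) and the tub with its grey lid at (280,208). The label holder is near (298,205) and the post near (311,200). The reader is at (225,188), with its button at (222,185). There are three candidate tubs: white on the turntable (280,208), red with a holder (377,171), and a small white one (256,152). The one on the turntable fits: it is white, has a label holder, and stands on the disc. I'll confirm this in a crop.

Run:
```python
from h import *
a=load('t0')['image'][155:265,195:335];b=load('s0')['image'][150:245,245:345]
a=cv2.resize(a,None,fx=4,fy=4,interpolation=cv2.INTER_CUBIC)
b=cv2.resize(b,None,fx=4,fy=4,interpolation=cv2.INTER_CUBIC)
cv2.imwrite('pics/ct.png',a[:,:,::-1]);cv2.imwrite('pics/cs.png',b[:,:,::-1])
f=load('t0');P=cloud(f)
def st(n,m):
    print(n,m.sum(),np.median(P[m],0).round(4),(P[m].max(0)+P[m].min(0))/2, np.ptp(P[m],axis=0).round(3))
z=P[...,2];o=onz(f,281,213,.028);print(o)
r=np.hypot(P[...,0]-o[0],P[...,1]-o[1])
st('disc',(r<.13)&(z>.02)&(z<.034)); st('tub',(r<.07)&(z>.07)&(z<.11))
v,u=np.mgrid[:420,:560]
for zz in (.075,.08,.085,.09,.095,.1): print(zz,((z>zz)&(z<zz+.005)&(r<.25)&(u<260)&(v>150)).sum())
m=(z>.065)&(z<.12)&(u>200)&(u<250)&(v>160)&(v<215); st('reader',m)
print(np.array2string(z[190:230:2,255:325:3],precision=3,max_line_width=300))
print(np.array2string(z[166:212:3,200:250:3],precision=3,max_line_width=300))
```

```text
[ 0.55456279 -0.03739961  0.028     ]
disc 3479 [ 0.5441 -0.0299  0.0259] [ 0.55811497 -0.03447271  0.02662555] [0.217 0.217 0.013]
tub 905 [ 0.5601 -0.0347  0.0905] [ 0.56178758 -0.03388405  0.08707269] [0.091 0.089 0.02 ]
0.075 38
0.08 360
0.085 268
0.09 28
0.095 95
0.1 30
reader 933 [0.6209 0.1186 0.0853] [0.62609904 0.12134707 0.08854075] [0.121 0.095 0.045]
[[ 2.429e-02  2.404e-02  2.406e-02  2.489e-02  2.403e-02  2.556e-02  2.345e-02  3.025e-02  2.447e-02  2.388e-02  2.509e-02  2.421e-02  2.728e-02  3.169e-02  2.541e-02  2.800e-02  2.679e-02  2.527e-02  2.767e-02  1.496e-02  1.733e-03 -1.812e-03  5.096e-04 -2.631e-03]
 [ 2.749e-02  2.152e-02  2.155e-02  2.581e-02  2.846e-02  2.739e-02  2.845e-02  9.411e-02  8.933e-02  9.145e-02  9.170e-02  2.098e-02  2.896e-02  2.525e-02  2.756e-02  2.302e-02  2.557e-02  2.934e-02  2.612e-02  2.237e-02  4.518e-04 -8.897e-04 -1.982e-03  1.070e-03]
 [ 2.442e-02  2.624e-02  2.646e-02  2.675e-02  2.326e-02  3.056e-02  9.172e-02  8.883e-02  9.070e-02  9.175e-02  8.916e-02  8.928e-02  2.633e-02  2.783e-02  2.675e-02  2.452e-02  2.501e-02  2.591e-02  
[... 6946 characters left out ...]
414e-02  7.809e-02  8.209e-02  8.477e-02  7.978e-02  5.213e-02  9.065e-03  1.112e-02  1.506e-02  1.151e-02  2.575e-02  2.711e-02]
 [-9.491e-04  3.764e-04  4.414e-04 -2.578e-04  1.451e-02  5.696e-02  8.121e-02  8.371e-02  8.767e-02  6.097e-02  2.407e-02  1.212e-02  9.323e-03  1.212e-02  1.018e-02  2.476e-02  2.842e-02]
 [ 2.360e-03  3.057e-03  1.664e-03 -2.547e-03 -2.145e-03 -2.580e-04  1.084e-03  3.766e-02  7.074e-02  4.541e-02  1.171e-02  7.148e-03  1.377e-02  1.152e-02  2.614e-02  2.770e-02  2.466e-02]
 [ 2.356e-03  1.426e-03  3.768e-03 -2.550e-03 -1.510e-03  4.448e-04  2.308e-03 -4.839e-03  2.779e-03  6.896e-03  1.345e-02  9.377e-03  1.524e-02  1.399e-02  2.647e-02  2.687e-02  2.448e-02]]
```

View pics/ct.png

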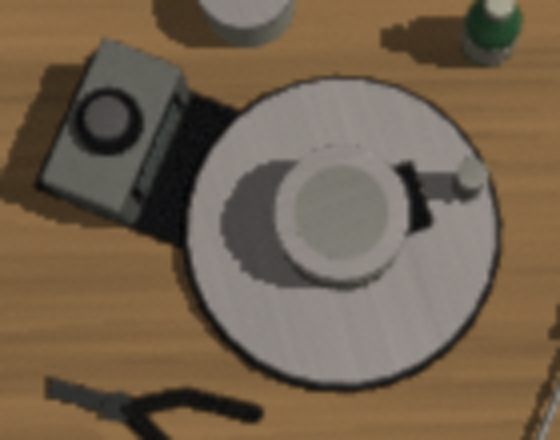

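View pics/cs.png

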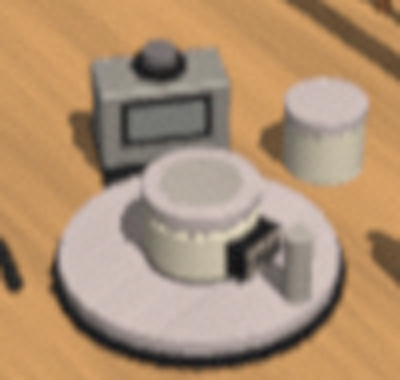

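Crops: the tub on the turntable is white with a grey lid. Its black label holder faces away from the reader, toward image-right, with the post just outside it. This is the tub meant. Next I'll measure the points precisely.

```bash
cat > meas.py <<'E'
from h import *
def measure(tt,ts,verbose=True):
    R={}
    ft,fs=load(tt),load(ts); out={}
    for nm,f in (('top',ft),('side',fs)):
        P=cloud(f);z=P[...,2];ok=f['z_map']>0
        C0=np.array([.558,-.0345]);r=np.hypot(*(P[...,:2]-C0).transpose(2,0,1))
        def circ(m):
            p=P[m];h=cv2.convexHull(p[:,:2].astype(np.float32));(c,rad)=cv2.minEnclosingCircle(h);return np.r_[np.array(c),rad,np.median(p[:,2])].round(4)
        disc=ok&(r<.125)&(z>.019)&(z<.033)
        lid=ok&(r<.065)&(z>.081)&(z<.1)
        bt=ok&(z>.1015)&(z<.113)&(np.hypot(P[...,0]-.616,P[...,1]-.12)<.05)
        o={'disc':circ(disc),'lid':circ(lid),'btn':circ(bt)}
        lc=o['lid'][:2];rl=np.hypot(*(P[...,:2]-lc).transpose(2,0,1))
        rd=np.hypot(*(P[...,:2]-o['disc'][:2]).transpose(2,0,1))
        post=ok&(rd>.08)&(rd<.115)&(z>.079)&(z<.092)&(np.hypot(P[...,0]-.616,P[...,1]-.12)>.075)
        if post.sum()>2:o['post']=circ(post)
        lab=ok&(rl>.047)&(rl<.066)&(z>.055)&(z<.07)&(rd<.08)&(f['image'].max(2)<90)
        if lab.sum()>2:o['lab']=np.r_[np.median(P[lab],0),lab.sum()].round(4)
        out[nm]=o
        if verbose:
            print(nm);[print('  ',k,v) for k,v in o.items()]
    return out
if __name__=='__main__':
    import sys;o=measure(*sys.argv[1:3])
E
python3 meas.py t0 s0
python3 - <<'E'
from h import *
# button, lid, post, by rays: two-view triangulation from crops' pixels (crop /4 + offset)
def tri(a,b):
    A=[];y=[]
    ft,fs=load('t0'),load('s0')
    M=0;v=0
    for f,(u,w) in((ft,a),(fs,b)):
        o,d=ray(f,u,w);d/=np.linalg.norm(d);Q=np.eye(3)-np.outer(d,d);M=M+Q;v=v+Q@o
    return np.linalg.solve(M,v).round(4)
t=lambda x,y:(195+x/4,155+y/4); s=lambda x,y:(245+x/4,150+y/4)
print('btn',tri(t(108,116),s(159,50)),'lid',tri(t(341,212),s(203,183)),'post',tri(t(471,172),s(299,236)))
f=load('t0');P=cloud(f);v,u=np.mgrid[:420,:560]
m=(P[...,2]>.0815)&(P[...,2]<.0895)&(u>200)&(u<247)&(v>163)&(v<212)
print('reader top rect',cv2.minAreaRect(P[m][:,:2].astype(np.float32)))
E
```

```text
top
   disc [ 0.5586 -0.0341  0.1098  0.0259]
   lid [ 0.5612 -0.0349  0.0462  0.0905]
   btn [0.6236 0.123  0.0166 0.1064]
   post [ 0.5871 -0.1237  0.011   0.0857]
   lab [ 5.743e-01 -8.510e-02  6.360e-02  7.700e+01]
side
   disc [ 0.5564 -0.0383  0.1128  0.024 ]
   lid [ 0.5596 -0.0386  0.0485  0.0884]
   btn [0.6272 0.1175 0.0187 0.1047]
   post [ 0.5851 -0.1276  0.0111  0.0832]
   lab [ 0.5711 -0.0877  0.0611 41.    ]
btn [0.6266 0.119  0.1026] lid [ 0.5621 -0.0367  0.0864] post [ 0.5881 -0.1254  0.0804]
reader top rect ((0.625745415687561, 0.12141148000955582), (0.06016969680786133, 0.10966143757104874), 66.83216857910156)
```

Checks: disc to reader is 171 mm (expected 170) at a heading of 66.8°. The lid is at z≈0.09, the post at radius 94, and the label at about -75°, which needs a CCW turn of about 142°. I'll go above the lid with the fingers shut.

Request:
step_arm(
  plan=[
    [0, 0, 0, -3.36, -2.27, 0, -1],
    [0, 0, 0, -3.36, -2.27, 0, -1],
    [0, 0, 0, -3.36, -2.27, 0, -1],
    [0, 0, 0, -3.36, -2.27, 0, -1],
    [0, 0, 0, -3.36, -2.27, 0, -1],
  ],
)

```text
clock: 0.52
ee_pos: [0.3005, 0.326, 0.231]
tcp_rot: [-0.0, 0.175, 0.984, -0.0]
contact_force: [0.9, 0.4, 0.1]
width: 0.298
grip_force: 0.0
```

Request:
step_arm(
  plan=[
    [0, 0, 0, -3.36, -2.27, 0, -1],
    [0, 0, 0, -3.36, -2.27, 0, -1],
    [0, 0, 0, -3.36, -2.27, 0, -1],
    [0, 0, 0, -3.36, -2.27, 0, -1],
    [0, 0, 0, -3.36, -2.27, 0, -1],
  ],
)

```text
clock: 0.93
ee_pos: [0.4189, 0.1611, 0.2311]
tcp_rot: [-0.0, 0.176, 0.984, -0.0]
contact_force: [1.0, 0.7, -0.2]
width: 0.0
grip_force: 0.0
```

Request:
step_arm(
  plan=[
    [0, 0, 0, -3.36, -2.27, 0, -1],
    [0, 0, 0, -3.36, -2.27, 0, -1],
    [0, 0, 0, -3.36, -2.27, 0, -1],
    [0, 0, 0, -3.36, -2.27, 0, -1],
    [0, 0, 0, -3.36, -2.27, 0, -1],
  ],
)

```text
clock: 1.35
ee_pos: [0.5372, -0.0035, 0.231]
tcp_rot: [-0.0, 0.176, 0.984, 0.0]
contact_force: [0.3, 0.3, -0.8]
width: -0.003
grip_force: 0.0
```

```bash
cat > go.py <<'E'
# shift in tool frame (cm) from the present pose to world x y z; yaw of tool y, and j6
import sys;from h import *;from scipy.spatial.transform import Rotation as Ro
s=arm.get_state();R=Ro.from_quat(np.roll(s['tcp_rot'],-1)).as_matrix()
print('t',round(s['clock'],2),'pos',s['ee_pos'].round(4),'yaw_y',np.degrees(np.arctan2(R[1,1],R[0,1])).round(2),'zax',R[:,2].round(3),'j6',s['joint_pos'][5].round(3),'F',s['contact_force'].round(1),'w',round(s['width'],3))
if len(sys.argv)>3: print('shift cm',(R.T@(np.array(sys.argv[1:4],float)-s['ee_pos'])*100).round(2))
E
python3 go.py .561 -.0365 .11
```

```text
t 1.35 pos [ 0.5372 -0.0035  0.231 ] yaw_y 69.7 zax [-0.001  0.    -1.   ] j6 0.348 F [ 0.3  0.3 -0.8] w -0.003
shift cm [-3.39 -2.27 12.09]
```

Request:
step_arm(
  plan=[
    [0, 0, 0, -3.39, -2.27, 0, -1],
    [0, 0, 0, 0, 0, 4, -1],
    [0, 0, 0, 0, 0, 4, -1],
    [0, 0, 0, 0, 0, 4, -1],
    [0, 0, 0, 0, 0, 0, -1],
  ],
)

```text
clock: 1.77
ee_pos: [0.5534, -0.0346, 0.1032]
tcp_rot: [-0.008, 0.176, 0.984, -0.001]
contact_force: [-1.3, -0.3, -0.3]
width: 0.002
grip_force: 0.0
```

```bash
python3 go.py .561 -.0365 .083; python3 -c "
from h import *
grab('top','t1');grab('side','s1')"
```

```text
t 1.77 pos [ 0.5534 -0.0346  0.1032] yaw_y 69.68 zax [-0.016  0.001 -1.   ] j6 0.292 F [-1.3 -0.3 -0.3] w 0.002
shift cm [-0.81  0.1   2.01]
```

Request:
step_arm(
  plan=[
    [0, 0, 0, 0, 0, 1, -1],
    [0, 0, 0, 0, 0, 0.6, -1],
    [0, 0, 0, 0, 0, 0.3, -1],
    [0, 0, 0, 0, 0, 0.2, -1],
    [0, 0, 0, 0, 0, 0.2, -1],
  ],
)

```text
clock: 2.28
ee_pos: [0.5615, -0.0345, 0.0894]
tcp_rot: [0.001, 0.176, 0.984, 0.0]
contact_force: [-0.5, 0.7, 5.9]
width: -0.002
grip_force: 2.9
```

Request:
step_arm(
  plan=[
    [0, 0, 0, 0, 0, 0.2, -1],
    [0, 0, 0, 0, 0, 0.2, -1],
    [0, 0, 0, 0, 0, 0.2, -1],
    [0, 0, 0, 0, 0, 0.1, -1],
    [0, 0, 0, 0, 0, 0, -1],
  ],
)

```text
clock: 2.7
ee_pos: [0.5615, -0.0345, 0.0839]
tcp_rot: [0.001, 0.176, 0.984, 0.0]
contact_force: [-3.4, -0.2, 13.5]
width: -0.004
grip_force: 6.5
```

Request:
step_arm(
  plan=[
    [0, 0, 0, 0, 0, 0.1, -1],
    [0, 0, 0, 0, 0, 0.1, -1],
    [0, 0, 0, 0, 0, 0, -1],
    [0, 0, 0, 0, 0, 0, -1],
  ],
)

```text
clock: 3.03
ee_pos: [0.5615, -0.0345, 0.0838]
tcp_rot: [0.002, 0.176, 0.984, 0.0]
contact_force: [-7.1, 0.4, 24.3]
width: -0.0
grip_force: 12.3
```

The lid bottomed out: z stays at 0.0838 while the force climbs to 24 N. Next I'll rise, turn and open for the post.

Request:
step_arm(
  plan=[
    [0, 0, 0, 0, 0, -2, -1],
    [0, 0, 0, 0, 0, -4, -1],
    [0, 0, 0, 0, 0, -4, -0.15],
    [0, 0, 0.1137, 0, 0, 0, -0.15],
    [0, 0, 0.1137, 0, 0, 0, -0.15],
  ],
)

```text
clock: 3.45
ee_pos: [0.5634, -0.0347, 0.1833]
tcp_rot: [0.004, 0.289, 0.957, 0.001]
contact_force: [0.0, -0.0, -0.2]
width: 0.415
grip_force: 0.0
```

Request:
step_arm(
  plan=[
    [0, 0, 0.1137, 0, 0, 0, -0.15],
    [0, 0, 0.1137, 0, 0, 0, -0.15],
    [0, 0, 0.1137, 0, 0, 0, -0.15],
    [0, 0, 0.1137, 0, 0, 0, -0.15],
    [0, 0, 0.1137, 0, 0, 0, -0.15],
  ],
)

```text
clock: 3.87
ee_pos: [0.5609, -0.0346, 0.1798]
tcp_rot: [0.0, 0.546, 0.838, 0.0]
contact_force: [-0.3, 0.6, -0.6]
width: 0.425
grip_force: 0.0
```

```bash
python3 - <<'E'
from h import *
grab('top','t2');grab('side','s2')
E
python3 meas.py t2 s2;python3 go.py .5865 -.125 .125
```

```text
t 3.97 pos [ 0.5608 -0.0346  0.1797] yaw_y 24.15 zax [ 0.001 -0.    -1.   ] j6 1.088 F [ 0.4 -0.3  0.5] w 0.429
shift cm [-9.3  -1.36  5.47]Traceback (most recent call last):
  File "meas.py", line 25, in <module>
    import sys;o=measure(*sys.argv[1:3])
                 ~~~~~~~^^^^^^^^^^^^^^^^
  File "meas.py", line 13, in measure
    o={'disc':circ(disc),'lid':circ(lid),'btn':circ(bt)}
                               ~~~~^^^^^
  File "meas.py", line 9, in circ
    p=P[m];h=cv2.convexHull(p[:,:2].astype(np.float32));(c,rad)=cv2.minEnclosingCircle(h);return np.r_[np.array(c),rad,np.median(p[:,2])].round(4)
                                                                ~~~~~~~~~~~~~~~~~~~~~~^^^
cv2.error: OpenCV(4.12.0) /io/opencv/modules/imgproc/src/shapedescr.cpp:201: error: (-215:Assertion failed) count >= 0 && (depth == CV_32F || depth == CV_32S) in function 'minEnclosingCircle'
```

Request:
step_arm(
  plan=[
    [0, 0, 0, -3.1, -0.45, 0, -0.15],
    [0, 0, 0, -3.1, -0.45, 0, -0.15],
    [0, 0, 0, -3.1, -0.45, 0, -0.15],
    [0, 0, 0.114, 0, 0, 0, -0.15],
    [0, 0, 0, 0, 0, 0, -0.15],
  ],
)

```text
clock: 4.38
ee_pos: [0.5868, -0.1266, 0.1793]
tcp_rot: [0.0, 0.591, 0.806, 0.0]
contact_force: [-0.5, -0.6, 0.1]
width: 0.425
grip_force: 0.0
```

```bash
python3 - <<'E'
from h import *
grab('top','t3');grab('side','s3')
E
python3 go.py .5865 -.125 .05;python3 meas.py t3 s3
```

```text
t 4.48 pos [ 0.5861 -0.1249  0.1793] yaw_y 17.83 zax [-0.  0. -1.] j6 1.05 F [ 0.5 -0.1  0.1] w 0.426
shift cm [-0.03  0.03 12.93]
top
   disc [ 0.5586 -0.0339  0.1097  0.0259]
   lid [ 0.5607 -0.0346  0.0456  0.0843]
   btn [0.6258 0.1193 0.0166 0.1068]
side
   disc [ 0.5567 -0.0379  0.112   0.0239]
   lid [ 0.5594 -0.0392  0.0473  0.083 ]
   btn [0.6243 0.1199 0.0173 0.1047]
   post [ 0.5855 -0.1293  0.0127  0.0835]
   lab [ 0.5692 -0.0887  0.0612 40.    ]
```

The lid reads 0.0843, which is home. Now I'll lower over the post.

Request:
step_arm(
  plan=[
    [0, 0, 0, 0, 0, 4, -0.15],
    [0, 0, 0, 0, 0, 3, -0.15],
    [0, 0, 0, 0, 0, 2, -0.15],
    [0, 0, 0, 0, 0, 2, -0.15],
    [0, 0, 0, 0, 0, 1.9, -0.15],
  ],
)

```text
clock: 4.9
ee_pos: [0.5856, -0.1236, 0.0493]
tcp_rot: [-0.0, 0.588, 0.809, -0.0]
contact_force: [-0.4, -0.7, -0.8]
width: 0.428
grip_force: 0.0
```

```bash
python3 go.py .5865 -.125 .05
python3 - <<'E'
# constant-row arc: turn -dth about tool z, chord in tool frame
import numpy as np
for d in (5,6):
    t=np.radians(d);r=9.4
    # position rel. centre in tool axes (x inward, y tangential CCW): (-r,0)
    print(d,t, 'chord y',r*np.sin(t),'x',r*(1-np.cos(t)))
E
```

```text
t 4.9 pos [ 0.5856 -0.1236  0.0493] yaw_y 17.91 zax [-0.001  0.    -1.   ] j6 1.05 F [-0.4 -0.7 -0.8] w 0.428
shift cm [-0.16  0.04 -0.07]
5 0.08726646259971647 chord y 0.8192639818279868 x 0.03576983793759188
6 0.10471975511965978 chord y 0.9825675547159427 x 0.05149418353823108
```

Request:
step_arm(
  plan=[
    [0, 0, -0.035, 0, 0.33, 0, -0.15],
    [0, 0, -0.07, 0, 0.66, 0, -0.15],
    [0, 0, -0.0873, 0, 0.82, 0, -0.15],
    [0, 0, -0.0873, 0, 0.82, 0, -0.15],
    [0, 0, -0.0873, 0, 0.82, 0, -0.15],
  ],
)

```text
clock: 5.32
ee_pos: [0.6166, -0.1086, 0.0502]
tcp_rot: [-0.001, 0.429, 0.903, -0.0]
contact_force: [-0.6, -0.3, -0.1]
width: 0.427
grip_force: 0.4
```

```bash
cat > rad.py <<'E'
from h import *
s=arm.get_state();d=s['ee_pos'][:2]-[.558,-.035]
print('radius',np.hypot(*d).round(4),'ang',np.degrees(np.arctan2(d[1],d[0])).round(2))
E
python3 rad.py;python3 go.py
```

```text
radius 0.0941 ang -51.51
t 5.32 pos [ 0.6166 -0.1086  0.0502] yaw_y 39.16 zax [-0.002  0.    -1.   ] j6 0.713 F [-0.6 -0.3 -0.1] w 0.427
```

Request:
step_arm(
  plan=[
    [0, 0, -0.0873, 0, 0.82, 0, -0.15],
    [0, 0, -0.0873, 0, 0.82, 0, -0.15],
    [0, 0, -0.0873, 0, 0.82, 0, -0.15],
    [0, 0, -0.0873, 0, 0.82, 0, -0.15],
    [0, 0, -0.0873, 0, 0.82, 0, -0.15],
  ],
)

```text
clock: 5.73
ee_pos: [0.6435, -0.078, 0.0503]
tcp_rot: [-0.001, 0.223, 0.975, -0.0]
contact_force: [-0.1, -0.5, 0.0]
width: 0.425
grip_force: 0.4
```

Request:
step_arm(
  plan=[
    [0, 0, -0.0873, 0, 0.82, 0, -0.15],
    [0, 0, -0.0873, 0, 0.82, 0, -0.15],
    [0, 0, -0.0873, 0, 0.82, 0, -0.15],
    [0, 0, -0.0873, 0, 0.82, 0, -0.15],
    [0, 0, -0.0873, 0, 0.82, 0, -0.15],
  ],
)

```text
clock: 6.15
ee_pos: [0.655, -0.039, 0.0504]
tcp_rot: [-0.0, 0.007, 1.0, -0.0]
contact_force: [-1.5, -0.2, 0.2]
width: 0.43
grip_force: 0.4
```

```bash
python3 rad.py;python3 go.py;python3 -c "
from h import *
grab('side','s4')"
```

```text
radius 0.0971 ang -2.39
t 6.15 pos [ 0.655  -0.039   0.0504] yaw_y 89.18 zax [-0.001 -0.    -1.   ] j6 -0.045 F [-1.5 -0.2  0.2] w 0.43
```

Request:
step_arm(
  plan=[
    [0, 0, -0.0873, 0.15, 0.82, 0, -0.15],
    [0, 0, -0.0873, 0.15, 0.82, 0, -0.15],
    [0, 0, -0.0873, 0.05, 0.82, 0, -0.15],
    [0, 0, -0.0873, 0.05, 0.82, 0, -0.15],
    [0, 0, -0.0873, 0.05, 0.82, 0, -0.15],
  ],
)

```text
clock: 6.62
ee_pos: [0.6455, 0.0003, 0.0508]
tcp_rot: [0.001, -0.208, 0.978, -0.0]
contact_force: [1.4, -0.3, 0.2]
width: 0.429
grip_force: 0.6
```

Request:
step_arm(
  plan=[
    [0, 0, -0.0873, 0.05, 0.82, 0, -0.15],
    [0, 0, -0.0873, 0.05, 0.82, 0, -0.15],
    [0, 0, -0.07, 0, 0.66, 0, -0.15],
    [0, 0, -0.05, 0, 0.47, 0, -0.15],
    [0, 0, -0.03, 0, 0.28, 0, -0.15],
  ],
)

```text
clock: 7.03
ee_pos: [0.6284, 0.0262, 0.0508]
tcp_rot: [0.0, -0.363, 0.932, -0.0]
contact_force: [-0.0, -1.0, -0.0]
width: 0.426
grip_force: 0.5
```

```bash
python3 rad.py;python3 go.py;python3 - <<'E'
from h import *
f=grab('top','t5');g=grab('side','s5')
a=cv2.resize(f['image'][140:270,190:340],(450,390),interpolation=cv2.INTER_CUBIC)
b=cv2.resize(g['image'][150:245,245:345],(345,390),interpolation=cv2.INTER_CUBIC)
cv2.imwrite('pics/c5.png',np.hstack([a,b])[:,:,::-1])
E
```

```text
radius 0.0933 ang 41.02
t 7.03 pos [0.6284 0.0262 0.0508] yaw_y 132.54 zax [ 0.001  0.    -1.   ] j6 -0.701 F [-0. -1. -0.] w 0.426
```

View pics/c5.png

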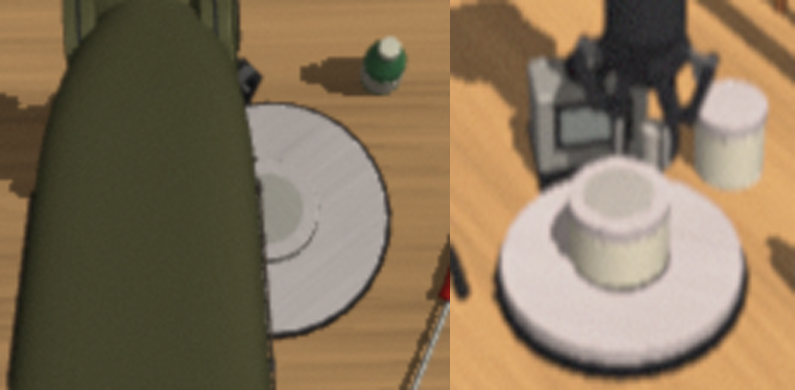

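The crop shows the fingers holding the post beside the reader, and the tub upright and centred. The label is on the hidden side. About 30° remains.

Request:
step_arm(
  plan=[
    [0, 0, -0.07, 0, 0.66, 0, -0.15],
    [0, 0, -0.0873, 0.03, 0.82, 0, -0.15],
    [0, 0, -0.0873, 0.03, 0.82, 0, -0.15],
    [0, 0, -0.0873, 0.03, 0.82, 0, -0.15],
    [0, 0, -0.07, 0, 0.66, 0, -0.15],
  ],
)

```text
clock: 7.55
ee_pos: [0.5988, 0.0483, 0.0506]
tcp_rot: [0.001, -0.541, 0.841, -0.0]
contact_force: [1.6, -0.5, 0.0]
width: 0.425
grip_force: 0.4
```

Request:
step_arm(
  plan=[
    [0, 0, -0.06, 0, 0.56, 0, -0.15],
    [0, 0, -0.04, 0, 0.37, 0, -0.15],
    [0, 0, -0.02, 0, 0.18, 0, -0.15],
    [0, 0, 0, 0, 0, 0, -0.15],
  ],
)

```text
clock: 7.88
ee_pos: [0.588, 0.0522, 0.0505]
tcp_rot: [-0.0, -0.589, 0.808, 0.0]
contact_force: [-0.3, -0.0, -0.1]
width: 0.422
grip_force: 0.0
```

```bash
python3 rad.py;python3 go.py
```

```text
radius 0.0923 ang 71.03
t 7.88 pos [0.588  0.0522 0.0505] yaw_y 162.18 zax [-0.  0. -1.] j6 -1.171 F [-0.3 -0.  -0.1] w 0.422
```

Request:
step_arm(
  plan=[
    [0, 0, 0, 0, 0, -3, -0.15],
    [0, 0, 0, 0, 0, -4, -0.15],
    [0, 0, 0, 0, 0, -4, -0.15],
    [0, 0, 0, -4, 0, -1, -0.6],
    [0, 0, 0, -4, 0, 0, -1],
  ],
)

```text
clock: 8.3
ee_pos: [0.6161, 0.1276, 0.1758]
tcp_rot: [0.004, -0.587, 0.81, -0.002]
contact_force: [1.5, -0.1, 0.1]
width: 0.151
grip_force: 0.0
```

Request:
step_arm(
  plan=[
    [0, 0, 0, -4, 0, 0, -1],
    [0, 0, 0, -4, 0, 0, -1],
    [0, 0, 0, -4, 0, 0, -1],
  ],
)

```text
clock: 8.55
ee_pos: [0.6502, 0.2439, 0.1706]
tcp_rot: [0.0, -0.588, 0.809, -0.0]
contact_force: [-0.1, 0.2, -0.3]
width: 0.004
grip_force: 0.0
```

```bash
python3 go.py .6253 .1205 .13
python3 - <<'E'
from h import *
f=grab('top','t6');g=grab('side','s6')
E
python3 meas.py t6 s6
python3 - <<'E'
from h import *
f=load('t6');a=cv2.resize(f['image'][140:270,190:340],(600,520),interpolation=cv2.INTER_CUBIC)
cv2.imwrite('pics/c6.png',a[:,:,::-1])
E
```

```text
t 8.55 pos [0.6502 0.2439 0.1706] yaw_y 162.07 zax [ 0.001  0.    -1.   ] j6 -0.899 F [-0.1  0.2 -0.3] w 0.004
shift cm [12.51 -1.43  4.06]
top
   disc [ 0.5577 -0.034   0.1105  0.0259]
   lid [ 0.5565 -0.0321  0.0459  0.0843]
   btn [0.6256 0.1215 0.015  0.1066]
   post [0.5874 0.0501 0.0092 0.0852]
   lab [5.743e-01 1.730e-02 6.410e-02 8.200e+01]
side
   disc [ 0.558 -0.038  0.113  0.024]
   lid [ 0.5565 -0.0369  0.0475  0.0828]
   btn [0.6252 0.1194 0.015  0.104 ]
   post [0.5864 0.0453 0.0095 0.0836]
```

View pics/c6.png

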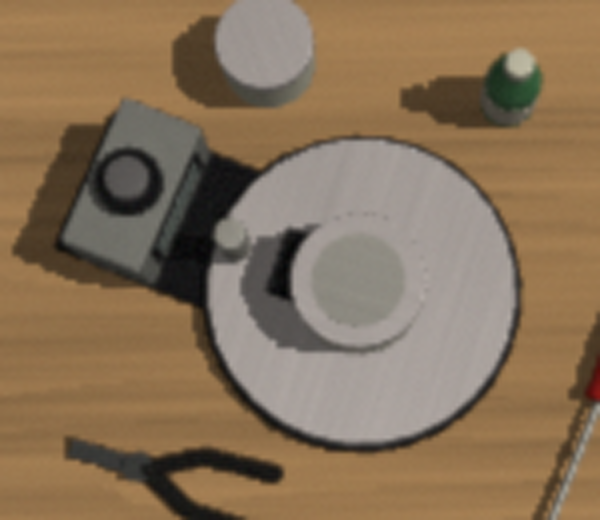

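The crop shows the label holder (about (285,265)) and the post (232,240) pointing at the reader window. The label angle is about 68–70° against the station's 66.6°, inside the 12.6° tolerance. Now for the button.

Request:
step_arm(
  plan=[
    [0, 0, 0, 4.1, -0.48, 0, -1],
    [0, 0, 0, 4.1, -0.48, 0, -1],
    [0, 0, 0, 4.1, -0.48, 0, -1],
    [0, 0, 0, 0.2, 0, 2, -1],
    [0, 0, 0, 0, 0, 2, -1],
  ],
)

```text
clock: 9.07
ee_pos: [0.6256, 0.1157, 0.1316]
tcp_rot: [0.001, -0.587, 0.81, -0.001]
contact_force: [-0.1, 0.5, -0.5]
width: 0.001
grip_force: 0.0
```

Request:
step_arm(
  plan=[
    [0, 0, 0, 0, 0, 0, -1],
    [0, 0, 0, 0, 0, 0, -1],
  ],
)

```text
clock: 9.23
ee_pos: [0.6238, 0.118, 0.1294]
tcp_rot: [-0.002, -0.588, 0.809, 0.001]
contact_force: [0.4, -0.1, 0.7]
width: -0.0
grip_force: 0.0
```

```bash
python3 go.py .6256 .121 .1
```

```text
t 9.23 pos [0.6238 0.118  0.1294] yaw_y 162.08 zax [-0.003 -0.001 -1.   ] j6 -1.071 F [ 0.4 -0.1  0.7] w -0.0
shift cm [-0.34 -0.09  2.94]
```

Request:
step_arm(
  plan=[
    [0, 0, 0, -0.3, -0.1, 1, -1],
    [0, 0, 0, 0, 0, 0.8, -1],
    [0, 0, 0, 0, 0, 0.4, -1],
    [0, 0, 0, 0, 0, 0.3, -1],
    [0, 0, 0, 0, 0, 0.3, -1],
  ],
)

```text
clock: 9.65
ee_pos: [0.627, 0.122, 0.1024]
tcp_rot: [0.0, -0.589, 0.808, 0.0]
contact_force: [-0.6, 0.7, 4.3]
width: -0.001
grip_force: 1.6
```

Request:
step_arm(
  plan=[
    [0, 0, 0, 0, 0, 0.15, -1],
    [0, 0, 0, 0, 0, 0.1, -1],
    [0, 0, 0, 0, 0, 0, -1],
  ],
)

```text
clock: 9.9
ee_pos: [0.627, 0.1221, 0.101]
tcp_rot: [0.001, -0.589, 0.808, 0.0]
contact_force: [-1.6, 2.0, 5.5]
width: -0.0
grip_force: 2.9
```

Request:
step_arm(
  plan=[
    [0, 0, 0, 0, 0, 0.1, -1],
    [0, 0, 0, 0, 0, 0.1, -1],
    [0, 0, 0, 0, 0, 0, -1],
  ],
)

```text
clock: 10.15
ee_pos: [0.6271, 0.122, 0.1009]
tcp_rot: [0.001, -0.589, 0.808, -0.0]
contact_force: [-5.1, 1.5, 14.7]
width: 0.003
grip_force: 7.4
```

The button bottomed out at z = 0.1009 with 15 N. I'll release it and back off.

Request:
step_arm(
  plan=[
    [0, 0, 0, 0, 0, -2, -1],
    [0, 0, 0, 0, 0, -4, -1],
    [0, 0, 0, -4, 0, -1, -1],
    [0, 0, 0, -4, 0, 0, -1],
    [0, 0, 0, -4, 0, 0, -1],
  ],
)

```text
clock: 10.57
ee_pos: [0.6654, 0.2366, 0.1703]
tcp_rot: [0.002, -0.588, 0.809, -0.001]
contact_force: [1.7, -0.1, -0.9]
width: -0.007
grip_force: 0.0
```

Request:
step_arm(
  plan=[
    [0, 0, 0, 0, 0, 0, -1],
    [0, 0, 0, 0, 0, 0, -1],
  ],
)

```text
clock: 10.73
ee_pos: [0.664, 0.2379, 0.1671]
tcp_rot: [-0.0, -0.59, 0.807, -0.0]
contact_force: [0.8, -0.8, 0.7]
width: 0.002
grip_force: 0.0
```

```bash
python3 - <<'E'
from h import *
f=grab('top','t7');g=grab('side','s7')
E
python3 meas.py t7 s7; python3 go.py
```

```text
top
   disc [ 0.5573 -0.0333  0.1112  0.0259]
   lid [ 0.5568 -0.0322  0.046   0.084 ]
   btn [0.6254 0.1218 0.0147 0.1071]
   post [0.587  0.0486 0.0084 0.0849]
   lab [5.732e-01 1.730e-02 6.370e-02 8.600e+01]
side
   disc [ 0.5565 -0.0374  0.1127  0.0239]
   lid [ 0.5553 -0.0371  0.0466  0.0829]
   btn [0.6242 0.1158 0.0172 0.1041]
   post [0.5852 0.0457 0.0082 0.0827]
t 10.83 pos [0.6633 0.2352 0.1673] yaw_y 162.16 zax [-0.001 -0.001 -1.   ] j6 -0.918 F [ 0.5 -1.5  0.9] w 0.002
```

The button is released (0.107), the lid is home, and the label still faces the reader.

```bash
python3 -c "
from cell import arm
print(arm.hand_in())"
```

```text
the job is handed in; nothing more can be done
None
```

The job is handed in, with no verdict returned: the lid is fully home, the tub stands centred with its label within about 4° of the reader, and the button was pressed fully down and has sprung back.

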